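Lift a glazed tile onto the empty kiln stand with a spatula

ROBOT

A 6-joint arm with a two-finger parallel gripper is mounted at the origin on the work surface. World frame = base frame: x ahead of the robot, y to its left, z up, the work surface at z = 0. Lengths are in m, angles in rad, forces in N, time in s.
With the tool pointing down it reaches from about 0.35 to 0.975 m from the base axis. Payload 17.4 kg.
Tool frame: the origin (TCP) lies on the mounting face of the last link; the fingertips stand 173 mm ahead of it and the grasp point (between the pads) lies 155 mm ahead of it; z points along the fingers, y is the line along which they close (so a half turn about z gives the same grasp; the last joint's range is limited). The gripper opens to 85 mm and grips with 20 to 120 N. Pads are 22 mm wide; open, the fingers measure 114 mm over their backs; the gripper's body (76 mm by 85 mm) begins 54 mm behind the grasp point. The pads swing forward as they close: fully open they stand 13 mm farther back than shut.
Start: joints at [1.144, 0.116, 1.442, -0, 1.584, -0.038], TCP at [0.256, 0.625, 0.405] pointing down, gripper open.
Joint ranges: [-2.83, 2.83], [-0.83, 2.19], [0.07, 2.5], [-1.14, 4.28], [0.01, 3], [-2.97, 2.97]. Speed limits (rad/s): [1.89, 1.89, 2.22, 3.14, 3.14, 3.14].

INTERFACE

Orientations are given as [roll, pitch, yaw] about the fixed x, y, z axes, in that order (R = Rz(yaw) Ry(pitch) Rx(roll)).
In Python, from plant import arm gives the robot as it stands.
- The arm moves only by the tool arm_command, never from a script. Its argument "motion" is a list of rows, each a list of 7 numbers: the opening, from 0 (shut) to 1 (fully open), then the shift along the tool's x, y, z scaled (see below), then the turn, a rotation vector about the tool's x, y, z scaled (see below). A call has 1 to 12 rows; each row is the pose to reach, as a shift and turn from the pose commanded when the call began, along the tool's axes at that moment; what a row does not reach only later rows make up. The controller multiplies each number of a shift by 0.1 m and each number of a turn by 60 degrees. A row lasts 1/8 s, in which the tool goes at most 62.5 mm and 10.7 degrees, less where a joint would pass 70% of its speed; a pose out of reach is approached as far as the arm can. A call with a number of a shift or a turn outside -1 to 1 is refused whole. A call with a gripper value outside its range is refused whole. The fingers move at their own pace and stop on an object; "squeeze" is the grip in N (left out, the last holds). Time passes only in rows, so rows that repeat a pose let the fingers close. It gives the time, the measured TCP pose, the force, the opening and the grip force at its end, in the units of the state.
- arm.get_state(): the state, without advancing time (a new reading comes with each control period).
- arm.camera(name): name is "side" or "top"; returns a dict with "color" (384x512x3 uint8, red, green, blue), "mtx" (3x3 intrinsics, pixels), "rvec" (rotation vector, rad) and "tvec" (3), from world to camera coordinates, as OpenCV has them. Camera axes: x right, y down, z forward; pixel columns grow to the right and rows downward; lengths in m; the calibration is good to about 2 mm. A picture is of the moment at which its call begins. There is no depth.
- arm.job_done(): hands the job in; it is judged then, once.
Trained networks look in the newest picture that a camera, given by its name, has taken for a name from the list of things; names that differ only in an ending like _2 or _b are one class to them, and where a whole thing is asked for, a point or a joint stands for the part that bears it (a point fixed in the world has none). Each returns a list of dicts, best first, with "conf" (0 to 1); they miss things now and then, are a little off and sometimes report something else, mostly with a low value. They report only what shows in the picture. A call takes as long as a camera call. They do not tell look-alikes from the thing itself.
- arm.search_frame(camera, target): "uv" ([column, row] in pixels, amid what is visible of it).
The state is a dict: "time": time; "joints": joint angles; "joint_vel": joint speeds; "joint_torque": joint torques, N m; "tool_pos": TCP position; "tool_rot": TCP orientation; "contact_force": force on the tool from outside, world axes, zero at the start; "moment": the same for the moment, N m; "finger_gap": finger opening in m; "finger_force": force on a finger pad.
Only numpy, scipy, OpenCV 4.12 (cv2) and the standard library are available. Lean on these libraries where they do the work, as an engineer would, in place of code of your own. Each camera call takes 0.05 s, during which the arm holds its last target. There are 200 camera calls.

TASK

Slide the blade of the spatula under the glazed tile, between the two bars it rests on, lift it off and carry it level to the empty kiln stand. Lower it there so that it lies centred and square on both bars, draw the spatula out, and lay the spatula down flat on the bench. Touch the tile only with the spatula, never with the gripper, and do not disturb the pots and jar standing around.

Things in the scene. Friction and masses are not known exactly. Their poses are not given: they have to be found in the camera images.
- tile: the square glazed tile, terracotta with a white top face, 130 x 130 x 8 mm, about 0.27 kg, lying flat across the two bars of the full stand. Origin: centre of its underside; x and y along its sides, z up. Nothing holds it down.
- stand_a: full stand, under the tile at the start: fixed buff slab 150 x 150 x 12 mm with two kiln bars (140 long, 20 wide, 22 high) along its x axis, centred at y = -56 and +56 mm. Bar tops 34 mm above bench; channel between them 92 mm wide, 22 high, open at both ends, within 18 deg of world y, enterable from its -y end. Origin: centre of slab underside
- stand_b: empty stand, the tile's goal (left or right of the other): fixed buff slab 150 x 150 x 12 mm with two kiln bars (140 long, 20 wide, 22 high) along its x axis, centred at y = -56 and +56 mm. Bar tops 34 mm above bench; channel between them 92 mm wide, 22 high, open at both ends, within 18 deg of world y, enterable from its -y end. Origin: centre of slab underside
- spatula: steel lifting spatula, 0.24 kg, blade flat on the bench. Origin: middle of the blade's rear edge (heel), underside; x to the tip, z up. Blade 130 long (x 0 to 130), 64 wide, 3 thick (mm). A neck rises from the heel (behind x = 9) to a wooden bar handle parallel to the blade: x -125 to -25, 24 wide (y), 28 high, centred 65 above the blade's underside. Balances 10 to 20 mm ahead of the heel.
- spatula_grip (a point): point inside the spatula's handle to grip it from above, fingers either side (24 mm across): 45 mm behind the heel, 65 mm above the blade's underside, at the middle of the handle's height
- spatula_tip (a point): middle of the blade's front edge, on the underside, 130 mm ahead of the heel
- cup_a: unglazed clay cup, 80 mm wide, 90 mm high, a bystander near the robot; origin under its centre
- cup_b: unglazed clay cup, 80 mm wide, 100 mm high, a bystander at the back; origin under its centre
- cup_c: unglazed clay cup, 80 mm wide, 95 mm high, a bystander near the robot; origin under its centre
- bowl: clay bowl, 140 mm wide, 55 mm high, a bystander at the back; origin under its centre
- jar: lidded glaze jar, 80 mm wide, 100 mm high, a bystander at the back left; origin under its centre
Things that resemble listed ones, but are neither listed nor needed, are in the scene too. What is shaped like the stand_b but yellow is not meant.

How it is judged:
By the outcome, as a careful person would: the job done as asked, in the order asked, and still so for the second after the job is handed in, with the robot touching nothing.
It also fails if it takes over 64 s, if anything falls off the work surface, if the arm or the gripper's body presses on something with over 40 N, if the wrist force passes 120 N, or if a joint passes its speed limit or range.

## Working session

There is one attempt and no reset: what is moved stays moved. The work goes in short steps, Python scripts to look and compute and a tool call to move; the robot and the scene stay as the last step left them, time stands still between calls to the robot, and variables do not carry over. Pictures are saved under pics/ and viewed, at most 10 in all, crops included, and the job is handed in when it is done.

Besides the shell and the picture viewer there is one more tool, called in YAML: its name, and indented under it one key for each argument. arm_command: Moves the arm, as the interface text tells. Shifts and turns lie within -1 to 1; 1 stands for 0.1 m of shift or 60 degrees of turn. Its arguments: {"type":"object","properties":{"motion":{"type":"array"},"squeeze":{"type":"number"}},"required":["motion"]}

```bash
mkdir -p pics; ls; cat > h.py <<'E'
import numpy as np,cv2
from plant import arm
from scipy.spatial.transform import Rotation as R
def proj(c,P): return cv2.projectPoints(np.array(P,float).reshape(-1,3),c['rvec'],c['tvec'],c['mtx'],None)[0].reshape(-1,2)
def ray(c,uv):
    M=cv2.Rodrigues(np.array(c['rvec']))[0]; o=-M.T@np.array(c['tvec']).ravel()
    d=M.T@np.linalg.inv(c['mtx'])@np.array([uv[0],uv[1],1.]); return o,d
def atz(c,uv,z):
    o,d=ray(c,uv); return o+d*(z-o[2])/d[2]
E
python3 - <<'E'
from h import *
ims=[]
for n in("top","side"):
    c=arm.camera(n); im=c['color'][:,:,::-1]; cv2.imwrite(f'pics/{n}0.png',cv2.resize(im,(800,600),interpolation=cv2.INTER_CUBIC))
    cv2.imwrite(f'pics/raw_{n}0.png',im)
    print(n,ray(c,(256,192)))
    for t in["tile","stand_a","spatula","spatula_grip","spatula_tip","cup_a","bowl","jar"]:
        for d in arm.search_frame(n,t):
            print(t,np.round(d['uv']),round(d['conf'],2),np.round(atz(c,d['uv'],0.03),3))
print(arm.get_state())
E
```

```text
pics
top (array([ 0.46029635, -0.0103897 ,  1.18025789]), array([ 0.09220779,  0.02597887, -0.9954674 ]))
tile [159. 196.] 0.97 [0.551 0.325 0.03 ]
stand_a [275. 196.] 0.85 [ 0.557 -0.041  0.03 ]
stand_a [343. 123.] 0.66 [ 0.791 -0.256  0.03 ]
stand_a [185. 215.] 0.56 [0.493 0.243 0.03 ]
spatula [354. 201.] 0.84 [ 0.542 -0.287  0.03 ]
spatula_grip [352. 199.] 0.69 [ 0.548 -0.282  0.03 ]
spatula_grip [171. 127.] 0.62 [0.774 0.295 0.03 ]
spatula_tip [356. 199.] 0.77 [ 0.549 -0.293  0.03 ]
cup_a [188. 264.] 0.92 [0.341 0.229 0.03 ]
cup_a [275. 255.] 0.89 [ 0.37  -0.043  0.03 ]
cup_a [223. 137.] 0.69 [0.743 0.126 0.03 ]
cup_a [163. 197.] 0.26 [0.547 0.314 0.03 ]
bowl [274. 120.] 0.73 [ 0.799 -0.035  0.03 ]
jar [170. 130.] 0.68 [0.763 0.301 0.03 ]
jar [224. 138.] 0.37 [0.738 0.125 0.03 ]
side (array([ 0.45240215, -0.77083549,  0.55657796]), array([ 0.10699605,  0.83781409, -0.53539256]))
tile [244. 149.] 0.81 [0.556 0.339 0.03 ]
tile [267. 290.] 0.3 [ 0.53  -0.304  0.03 ]
stand_a [241. 161.] 0.9 [0.535 0.247 0.03 ]
stand_a [263. 219.] 0.8 [ 0.557 -0.076  0.03 ]
stand_a [388. 270.] 0.71 [ 
[... 356 characters left out ...]
9, 'joints': array([ 1.14417554e+00,  1.16005689e-01,  1.44155792e+00,  1.10178497e-05,
        1.58400039e+00, -3.78242730e-02]), 'joint_vel': array([ 1.55343819e-04,  3.79996203e-05,  1.60805313e-03, -6.27219218e-04,
        2.42946150e-03,  1.43566607e-03]), 'joint_torque': array([ 2.70370620e-03, -7.31760406e+01, -6.32638049e+01,  4.37375252e-05,
        5.26942204e-04, -1.09567327e-05]), 'tool_pos': array([0.25590463, 0.62462775, 0.40472544]), 'tool_rot': array([ 3.14156360e+00, -9.92523112e-06,  2.75279629e+00]), 'contact_force': array([ 0.97779173,  0.28465457, -0.19732891]), 'moment': array([0.01639016, 0.03887837, 0.02108454]), 'finger_force': 0.0, 'finger_gap': 0.08546031594497447}
```

View pics/top0.png

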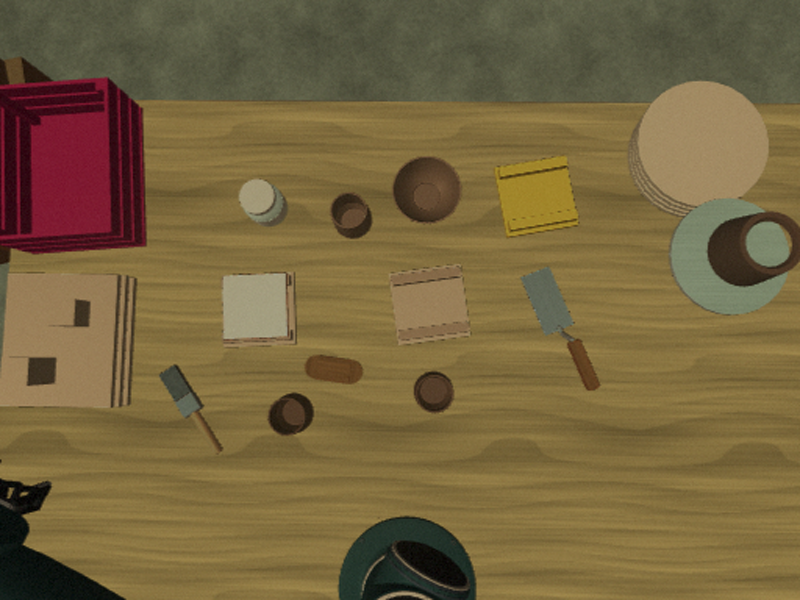

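View pics/side0.png

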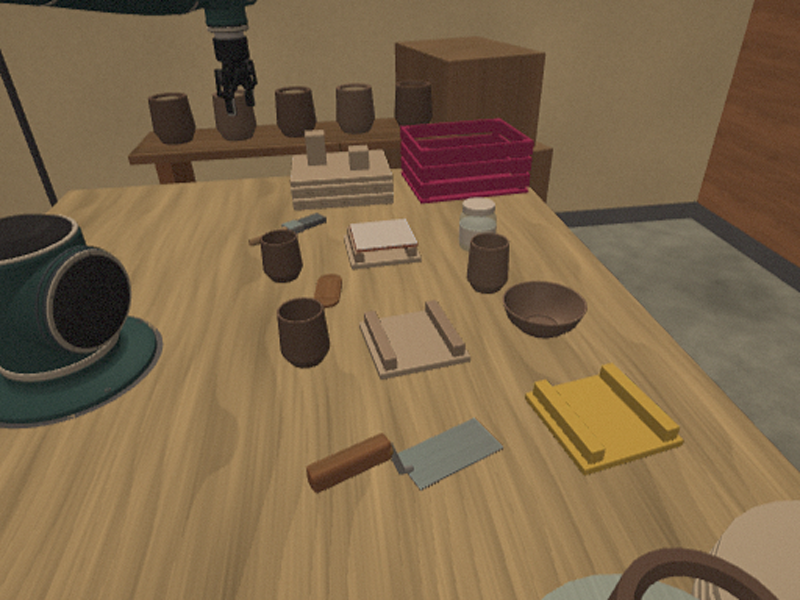

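Top view (800×600 coordinates): tile on its stand at (259,309), empty buff stand at (430,304), yellow look-alike stand at (537,195) and spatula at (547,300), with its handle at (583,365). The thing at (185,390) looks like a brush. In the side view the buff stand is at (413,340), the yellow one at (603,415), the tile at (383,238) and the spatula at (405,455). stand_b is the buff one, since the yellow one is excluded. The spatula is the steel blade with a raised bar handle. I'll confirm both in an enlarged mosaic.

```bash
python3 - <<'E'
from h import *
boxes={'top':[(132,164,66,66),(241,160,66,66),(324,162,66,92)],'side':[(214,132,60,45),(224,186,80,60),(190,260,136,60)]}
A={}
for n in boxes:
    cs=[arm.camera(n) for _ in range(4)]
    m=np.mean([c['color'].astype(float) for c in cs],0); A[n]=m
    np.savez(f'{n}.npz',img=m,mtx=cs[0]['mtx'],rvec=cs[0]['rvec'],tvec=cs[0]['tvec'])
def crop(n,b,w,h,s):
    x,y,_,_=b; m=A[n][y:y+h,x:x+w][:,:,::-1]; m=np.clip(m*1.5,0,255).astype(np.uint8)
    return cv2.resize(m,None,fx=s,fy=s,interpolation=cv2.INTER_CUBIC)
# mosaic: top row (scale4), origins printed
M=np.zeros((600,800,3),np.uint8)
def put(n,x0,y0,w,h,s,X,Y):
    c=crop(n,(x0,y0,0,0),w,h,s); M[Y:Y+c.shape[0],X:X+c.shape[1]]=c
put('top',134,166,64,64,4,0,0)
put('top',243,162,64,64,4,262,0)
put('top',326,164,64,90,4,524,0)
put('side',216,134,60,42,4,0,370)
put('side',224,188,80,56,3,262,370)
put('side',190,262,136,60,2,524,370)
cv2.imwrite('pics/mos.png',M)
E
```

```text
(no output)
```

View pics/mos.png

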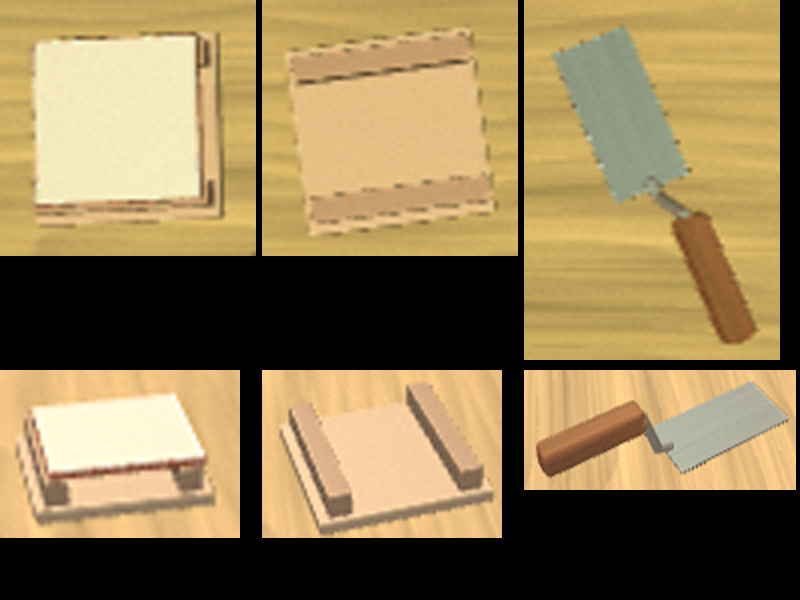

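The mosaic confirms it: the empty buff stand with two bars (262–518, 0–256) is stand_b, and the steel blade with its raised wooden bar handle (524–780) is the spatula. The tile lies over both bars of stand_a (0–250). Next I fit poses from the picked corners.

```bash
cat > fit.py <<'E'
from h import *
from scipy.optimize import least_squares
C={n:dict(np.load(n+'.npz')) for n in('top','side')}
def px(p,o,s,off): return [o[0]+(p[0]-off[0]+.5)/s-.5,o[1]+(p[1]-off[1]+.5)/s-.5]
def fit(name,x0,obs,zfree=False):
    def res(q):
        r=[]
        for n,L,uv in obs:
            c,s=np.cos(q[2]),np.sin(q[2])
            P=[q[0]+c*L[0]-s*L[1],q[1]+s*L[0]+c*L[1],L[2]+(q[3] if zfree else 0)]
            r+=list(proj(C[n],P)[0]-uv)
        return r
    q=least_squares(res,x0+([0] if zfree else []),loss='soft_l1').x
    print(name,np.round(q[:2],4),'yaw',round(np.degrees(q[2]),2),'dz',q[3:],'res',np.round(np.array(res(q)).reshape(-1,2),1).tolist())
    return q
m=.065;h=.042
T=lambda *p:px(p,(134,166),4,(0,0)); S=lambda *p:px(p,(216,134),4,(0,370))
tile=[('top',(m,m,h),T(35,41)),('top',(m,-m,h),T(196,36)),('top',(-m,-m,h),T(201,199)),('top',(-m,m,h),T(37,205)),
('side',(-m,m,h),S(34,407)),('side',(m,m,h),S(176,395)),('side',(m,-m,h),S(205,460)),('side',(-m,-m,h),S(50,474))]
b=.075
# stands fitted in a frame with x~world x (yaw + 90 = stand yaw)
sa=[('top',(-b,-b,0),T(222,217)),('top',(b,-b,0.006),T(218,32)),('top',(-b,b,.006),T(37,224)),('side',(-b,-b,0),S(40,522)),('side',(b,-b,0),S(214,500)),('side',(-b,b,.012),S(17,441))]
T2=lambda *p:px(p,(243,162),4,(262,0)); S2=lambda *p:px(p,(224,188),3,(262,370))
k=.07
sb=[('top',(b,b,.012),T2(287,50)),('top',(b,-b,.012),T2(468,28)),('top',(-b,-b,0),T2(496,212)),('top',(-b,b,0),T2(314,236)),
('side',(-b,-b,0),S2(322,532)),('side',(b,-b,0),S2(494,500)),('side',(-b,b,.012),S2(280,424)),
('side',(-.066,-k,.034),S2(327,496)),('side',(-.046,-k,.034),S2(352,491)),('side',(.046,-k,.034),S2(459,472)),('side',(.066,-k,.034),S2(483,466)),('side',(.066,k,.034),S2(428,383)),('side',(-.066,k,.034),S2(290,407))]
T3=lambda *p:px(p,(326,164),4,(524,0)); S3=lambda *p:px(p,(190,262),2,(524,370))
w=.032
sp=[('top',(.13,w,.003),T3(555,55)),('top',(.13,-w,.003),T3(629,27)),('top',(0,-w,.003),T3(689,173)),('top',(0,w,.003),T3(614,201)),
('side',(.13,w,.003),S3(752,381)),('side',(.13,-w,.003),S3(788,419)),('side',(0,-w,.003),S3(685,471))]
if __name__=='__main__':
    fit('tile',[.55,.32,0],tile);fit('tile',[.55,.32,0],tile,1)
    fit('stand_a',[.55,.32,0],sa);fit('stand_b',[.55,-.04,0],sb);fit('stand_b',[.55,-.04,0],sb,1)
    q=fit('spat',[.5,-.3,.4],sp);fit('spat',[.5,-.3,.4],sp,1)
    c,s=np.cos(q[2]),np.sin(q[2])
    print('grip',q[0]-.045*c,q[1]-.045*s)
    # handle ends top z: expected pixels vs observed
    for n in C:
        print(n,[np.round(proj(C[n],[q[0]+c*a-s*d,q[1]+s*a+c*d,z])[0],1).tolist() for a,d,z in((-.025,0,.079),(-.125,0,.079),(-.025,-.012,.079),(-.125,-.012,.051))])
    print(T3(690,217),T3(737,337),S3(643,405),S3(545,473))
E
python3 fit.py
```

```text
tile [0.5526 0.3106] yaw 2.7 dz [] res [[-0.1, -0.7], [0.7, -0.9], [0.1, -0.3], [-0.3, -0.4], [-1.2, 0.3], [-0.5, -0.1], [-0.1, -0.5], [-0.9, 0.0]]
tile [0.5527 0.3111] yaw 2.7 dz [-0.00090211] res [[-0.2, -0.6], [0.6, -0.9], [0.1, -0.3], [-0.4, -0.4], [-1.1, 0.5], [-0.5, 0.1], [-0.1, -0.3], [-0.8, 0.2]]
stand_a [0.549  0.3132] yaw 3.21 dz [] res [[0.3, -0.5], [-0.3, -0.5], [-0.3, -0.3], [-1.2, 1.0], [0.1, 1.5], [-0.6, -1.5]]
stand_b [ 0.564  -0.0388] yaw 8.29 dz [] res [[-0.7, -0.4], [0.3, -1.1], [-0.5, -0.7], [-1.3, -0.6], [-0.7, 1.7], [-0.1, 0.6], [-0.5, -0.1], [0.2, 0.7], [-0.0, 0.8], [0.4, 0.1], [0.0, 0.6], [-0.5, -0.7], [-0.7, -0.7]]
stand_b [ 0.5637 -0.0402] yaw 8.29 dz [0.00195054] res [[-0.3, -0.4], [0.8, -1.1], [-0.0, -0.6], [-0.9, -0.5], [-0.8, 1.5], [-0.1, 0.3], [-0.6, -0.4], [0.1, 0.4], [-0.1, 0.5], [0.5, -0.2], [0.1, 0.3], [-0.5, -1.0], [-0.8, -1.0]]
spat [ 0.5146 -0.3057] yaw 21.94 dz [] res [[-0.4, -1.1], [-0.4, -1.2], [0.1, -0.2], [0.2, 0.0], [-0.3, -0.0], [0.2, 0.1], [-2.0, 0.6]]
spat [ 0.5144 -0.3058] yaw 21.87 dz [0.00059955] res [[-0.3, -1.1], [-0.3, -1.2], [0.2, -0.2], [0.3, 0.0], [-0.3, -0.2], [0.2, -0.0], [-2.1, 0.4]]
grip 0.4728554887518882 -0.32254415824251037
top [[367.3, 217.0], [380.3, 248.5], [371.0, 215.5], [381.1, 246.5]]
side [[247.5, 278.8], [196.4, 301.0], [250.7, 283.0], [200.7, 316.7]]
[367.125, 217.875] [378.875, 247.875] [249.25, 279.25] [200.25, 313.25]
```

arm_command:
  motion:
    - [1,-0.5,-0.5,0,0,0,0]
    - [1,-1,-1,0,0,0,0]
    - [1,-1,-1,0,0,0,0]

```text
time: 1.68
tool_pos: [0.3114, 0.4918, 0.4052]
tool_rot: [3.141, 0.0, 2.751]
contact_force: [-0.5, 0.6, -0.0]
finger_gap: 0.0853
finger_force: 0.0
```

arm_command:
  motion:
    - [1,-0.5,-0.5,0,0,0,0]
    - [1,-1,-1,0,0,0,0]
    - [1,-1,-1,0,0,0,0]

```text
time: 2.05
tool_pos: [0.3659, 0.3618, 0.4051]
tool_rot: [3.141, 0.001, 2.751]
contact_force: [1.1, 0.8, 0.8]
finger_gap: 0.0856
finger_force: 0.0
```

arm_command:
  motion:
    - [1,-0.5,-0.5,0,0,0,0]
    - [1,-1,-1,0,0,0,0]
    - [1,-1,-1,0,0,0,0]

```text
time: 2.42
tool_pos: [0.4206, 0.2317, 0.405]
tool_rot: [3.141, 0.0, 2.751]
contact_force: [0.1, 1.0, 0.1]
finger_gap: 0.0852
finger_force: 0.0
```

arm_command:
  motion:
    - [1,-0.5,-0.5,0,0,0,0]
    - [1,-1,-1,0,0,0,0]
    - [1,-1,-1,0,0,0,0]

```text
time: 2.8
tool_pos: [0.4754, 0.1014, 0.4047]
tool_rot: [3.142, -0.0, 2.751]
contact_force: [-0.3, 0.4, 0.1]
finger_gap: 0.0852
finger_force: 0.0
```

arm_command:
  motion:
    - [1,-0.1,-0.3,0,0,0,0.17]
    - [1,-0.2,-0.6,0,0,0,0.34]
    - [1,-0.4,-1,0,0,0,0.51]
    - [1,-0.4,-1,0,0,0,0.68]
    - [1,-0.4,-1,0,0,0,0.85]
    - [1,-0.4,-1,0,0,0,0.95]

```text
time: 3.55
tool_pos: [0.4739, -0.0035, 0.4047]
tool_rot: [3.142, -0.001, 1.754]
contact_force: [1.1, -0.4, -0.3]
finger_gap: 0.0858
finger_force: 0.0
```

arm_command:
  motion:
    - [1,-0.3,-0.1,0,0,0,0.17]
    - [1,-0.6,-0.2,0,0,0,0.34]
    - [1,-1,-0.2,0,0,0,0.51]
    - [1,-1,-0.2,0,0,0,0.68]
    - [1,-1,-0.2,0,0,0,0.85]
    - [1,-1,-0.2,0,0,0,0.95]

```text
time: 4.3
tool_pos: [0.4732, -0.1056, 0.4046]
tool_rot: [-3.141, -0.0, 0.76]
contact_force: [-0.0, -0.0, 0.5]
finger_gap: 0.0855
finger_force: 0.0
```

arm_command:
  motion:
    - [1,-0.5,0.5,0.2,0,0,0.17]
    - [1,-1,1,0.4,0,0,0.3]
    - [1,-1,1,0.7,0,0,0.36]
    - [1,-1,1,0.7,0,0,0.36]

```text
time: 4.8
tool_pos: [0.4697, -0.2481, 0.3319]
tool_rot: [-3.137, 0.003, 0.385]
contact_force: [-1.2, 0.1, 0.5]
finger_gap: 0.0855
finger_force: 0.0
```

```bash
cat > go.py <<'E'
# usage: go.py x y z yawdeg -> numbers in tool axes (scaled), from present pose
import sys
from h import *
def need(p,yaw,rp=(np.pi,0)):
    s=arm.get_state(); Rm=R.from_euler('xyz',s['tool_rot'])
    d=Rm.inv().apply(np.array(p)-s['tool_pos'])/.1
    w=(Rm.inv()*R.from_euler('xyz',[rp[0],rp[1],np.radians(yaw)])).as_rotvec()/np.radians(60)
    print('t',round(s['time'],2),'pos',np.round(s['tool_pos'],4),'rot',np.round(np.degrees(s['tool_rot']),2),'F',np.round(s['contact_force'],1),'M',np.round(s['moment'],2),'gap',round(s['finger_gap'],4))
    print('shift',np.round(d,3),'turn',np.round(w,3))
if __name__=='__main__':
    a=list(map(float,sys.argv[1:])); need(a[:3],a[3])
E
python3 go.py .473 -.3225 .217 22
```

```text
t 4.8 pos [ 0.4697 -0.2481  0.3319] rot [-1.7976e+02  1.5000e-01  2.2080e+01] F [-1.2  0.1  0.5] M [-0.02  0.01 -0.02] gap 0.0855
shift [-0.246  0.706  1.147] turn [-0.004  0.002  0.001]
```

arm_command:
  motion:
    - [1,-0.12,0.35,0.2,0,0,0]
    - [1,-0.25,0.7,0.5,0,0,0]
    - [1,-0.25,0.7,1,0,0,0]
    - [1,-0.25,0.7,1,0,0,0]

```text
time: 5.3
tool_pos: [0.4729, -0.3209, 0.2327]
tool_rot: [-3.137, 0.002, 0.388]
contact_force: [0.5, -0.1, 0.9]
finger_gap: 0.0855
finger_force: 0.0
```

arm_command:
  motion:
    - [1,0,0,0.16,0,0,0]
    - [1,0,0,0.16,0,0,0]
    - [0,0,0,0.16,0,0,0]
    - [0,0,0,0.16,0,0,0]
    - [0,0,0,0.16,0,0,0]
    - [0,0,0,0.16,0,0,0]
    - [0,0,0,0.16,0,0,0]
    - [0,0,0,0.16,0,0,0]
  squeeze: 110

```text
time: 6.3
tool_pos: [0.4726, -0.3226, 0.2192]
tool_rot: [3.141, -0.0, 0.386]
contact_force: [-1.7, 1.3, 5.9]
finger_gap: 0.0225
finger_force: 107.5
```

```bash
python3 go.py .473 -.3225 .217 22
```

```text
t 6.3 pos [ 0.4726 -0.3226  0.2192] rot [ 1.7998e+02 -1.0000e-02  2.2120e+01] F [-1.7  1.3  5.9] M [0.31 0.16 0.1 ] gap 0.0225
shift [0.004 0.001 0.022] turn [ 0.    -0.     0.002]
```

arm_command:
  motion:
    - [0,0,0,-0.2,0,0,0]
    - [0,0,0,-0.5,0,0,0]
    - [0,0,0,-0.8,0,0,0]
    - [0,0,0,-1,0,0,0]
    - [0,0,0,-1,0,0,0]

```text
time: 6.92
tool_pos: [0.4726, -0.3226, 0.3204]
tool_rot: [3.139, -0.001, 0.386]
contact_force: [0.3, -0.1, -2.8]
finger_gap: 0.0228
finger_force: 108.1
```

arm_command:
  motion:
    - [0,0.1,-0.1,-0.1,0,0,-0.05]
    - [0,0.4,-0.4,-0.2,0,0,-0.2]
    - [0,0.7,-0.7,-0.3,0,0,-0.35]
    - [0,0.9,-0.9,-0.3,0,0,-0.45]
    - [0,1,-1,-0.3,0,0,-0.5]
    - [0,1,-1,-0.3,0,0,-0.5]

```text
time: 7.68
tool_pos: [0.5277, -0.1915, 0.3482]
tool_rot: [-3.141, 0.0, 0.911]
contact_force: [0.1, -0.5, -2.5]
finger_gap: 0.0226
finger_force: 108.2
```

arm_command:
  motion:
    - [0,0.1,-0.07,0,0,0,-0.07]
    - [0,0.3,-0.2,0,0,0,-0.2]
    - [0,0.55,-0.4,0,0,0,-0.37]
    - [0,0.8,-0.55,0,0,0,-0.53]
    - [0,0.95,-0.65,0,0,0,-0.64]
    - [0,1,-0.7,0,0,0,-0.68]
    - [0,1,-0.7,0,0,0,-0.68]

```text
time: 8.55
tool_pos: [0.5335, -0.0707, 0.3486]
tool_rot: [-3.141, 0.0, 1.62]
contact_force: [0.4, -0.3, -2.7]
finger_gap: 0.0225
finger_force: 108.2
```

```bash
python3 go.py .567 .036 .3 93.1
```

```text
t 8.55 pos [ 0.5335 -0.0707  0.3486] rot [-1.7999e+02  1.0000e-02  9.2800e+01] F [ 0.4 -0.3 -2.7] M [-0.11 -0.03  0.02] gap 0.0225
shift [1.05  0.387 0.485] turn [-0.     0.    -0.005]
```

arm_command:
  motion:
    - [0,0.15,0.05,0.05,0,0,0]
    - [0,0.5,0.2,0.15,0,0,0]
    - [0,0.85,0.3,0.25,0,0,0]
    - [0,1,0.38,0.3,0,0,-0.01]
    - [0,1,0.38,0.3,0,0,-0.01]
    - [0,1,0.38,0.3,0,0,-0.01]

```text
time: 9.3
tool_pos: [0.5665, 0.0309, 0.3189]
tool_rot: [3.142, 0.0, 1.631]
contact_force: [-0.4, -0.8, -3.1]
finger_gap: 0.0224
finger_force: 108.2
```

```bash
python3 - <<'E'
from h import *
from go import need
need([.567,.036,.3],93.1)
s=arm.get_state(); Rm=R.from_euler('xyz',s['tool_rot']); 
M=np.zeros((600,800,3),np.uint8)
X=0
for n in('top','side'):
    cs=[arm.camera(n) for _ in range(3)]
    m=np.mean([c['color'].astype(float) for c in cs],0); c=cs[0]
    # predicted blade: tool-> blade underside .2192 ahead; spatula x = tool x
    y=np.radians(93); h=s['tool_pos']+np.array([np.cos(y)*.045,np.sin(y)*.045,-.2192])
    ex=np.array([np.cos(y),np.sin(y),0]);ey=np.array([-np.sin(y),np.cos(y),0])
    P=[h+a*ex+b*ey+[0,0,.003] for a,b in((.13,.032),(.13,-.032),(0,-.032),(0,.032))]
    q=proj(c,P); o=(q.mean(0)-[40,45]).astype(int)
    if n=='side': o=(q.mean(0)-[40,45]).astype(int)
    print(n,o,np.round((q-o+.5)*5-.5).tolist())
    np.savez('h_'+n+'.npz',img=m,mtx=c['mtx'],rvec=c['rvec'],tvec=c['tvec'])
    cr=np.clip(m[o[1]:o[1]+90,o[0]:o[0]+80,::-1]*1.5,0,255).astype(np.uint8)
    M[:450,X:X+400]=cv2.resize(cr,None,fx=5,fy=5,interpolation=cv2.INTER_CUBIC); X+=400
cv2.imwrite('pics/hand.png',M[:450])
E
```

```text
t 9.3 pos [0.5665 0.0309 0.3189] rot [1.800e+02 2.000e-02 9.348e+01] F [-0.4 -0.8 -3.1] M [-0.17 -0.02  0.03] gap 0.0224
shift [0.051 0.008 0.189] turn [0.    0.    0.006]
top [174 146] [[96.0, 287.0], [94.0, 179.0], [312.0, 170.0], [316.0, 278.0]]
side [212 110] [[133.0, 185.0], [236.0, 175.0], [282.0, 272.0], [168.0, 284.0]]
```

View pics/hand.png

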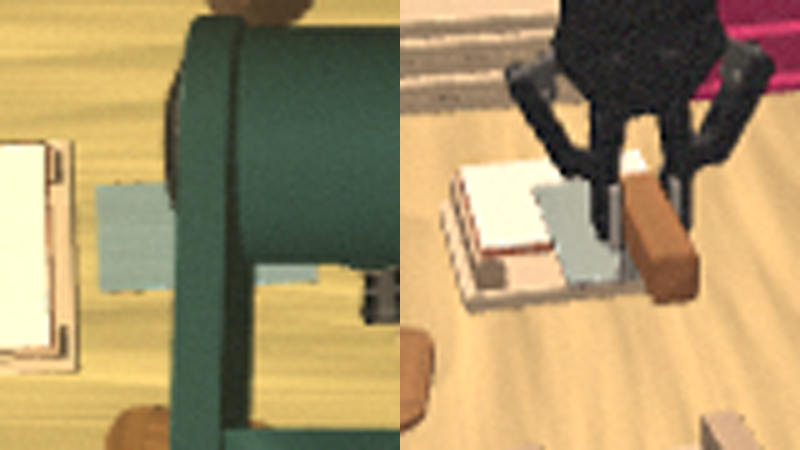

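The top crop shows the blade tip corners at (97,186) and (102,291), within 1–1.5 px of the prediction, and the tile to its left. The side crop shows the blade's left edge at (533,188)–(570,283), so it is held level. Lowering to insertion height.

arm_command:
  motion:
    - [0,0,0,0.2,0,0,0]
    - [0,0,0,0.5,0,0,0.008]
    - [0,0,0,0.72,0,0,0.008]
    - [0,0,0,0.79,0,0,0.008]
    - [0,0,0,0.79,0,0,0.008]

```text
time: 10.22
tool_pos: [0.5664, 0.0315, 0.2392]
tool_rot: [-3.141, -0.0, 1.624]
contact_force: [0.7, -0.2, -2.3]
finger_gap: 0.0226
finger_force: 108.1
```

```bash
python3 go.py .5583 .1908 .240 93
```

```text
t 10.22 pos [0.5664 0.0315 0.2392] rot [-179.95   -0.     93.04] F [ 0.7 -0.2 -2.3] M [-0.12  0.   -0.03] gap 0.0226
shift [ 1.595  0.004 -0.008] turn [-0.001 -0.     0.001]
```

arm_command:
  motion:
    - [0,0.1,0,0,0,0,0]
    - [0,0.3,0,0,0,0,0]
    - [0,0.5,0,0,0,0,0]
    - [0,0.7,0,0,0,0,0]
    - [0,0.8,0,0,0,0,0]
    - [0,0.8,0,0,0,0,0]

```text
time: 10.98
tool_pos: [0.5622, 0.1122, 0.2397]
tool_rot: [-3.141, 0.0, 1.625]
contact_force: [-0.2, -0.0, -2.3]
finger_gap: 0.0225
finger_force: 108.2
```

arm_command:
  motion:
    - [0,0.1,0,0,0,0,0]
    - [0,0.25,0,0,0,0,0]
    - [0,0.45,0,0,0,0,0]
    - [0,0.65,0,0,0,0,0]
    - [0,0.77,0,0,0,0,0]
    - [0,0.8,0,0,0,0,0]
    - [0,0.8,0,0,0,0,0]

```text
time: 11.85
tool_pos: [0.558, 0.1913, 0.2396]
tool_rot: [-3.141, 0.0, 1.624]
contact_force: [0.5, -1.0, -2.6]
finger_gap: 0.0226
finger_force: 108.2
```

```bash
cat > look.py <<'E'
import sys
from h import *
# look.py out s tx ty sx sy : two crops 80x90 around px centers
o=sys.argv[1]; v=list(map(int,sys.argv[2:6])); M=[]
for n,(a,b) in zip(('top','side'),(v[:2],v[2:])):
    cs=[arm.camera(n) for _ in range(3)]; m=np.mean([c['color'].astype(float) for c in cs],0)
    np.savez(f'{o}_{n}.npz',img=m,mtx=cs[0]['mtx'],rvec=cs[0]['rvec'],tvec=cs[0]['tvec'])
    M.append(cv2.resize(np.clip(m[b:b+90,a:a+80,::-1]*1.5,0,255).astype(np.uint8),None,fx=5,fy=5,interpolation=cv2.INTER_CUBIC))
cv2.imwrite(f'pics/{o}.png',np.hstack(M))
E
python3 look.py ins 128 150 205 110; python3 go.py .5583 .1908 .240 93
```

```text
t 12.15 pos [0.5581 0.191  0.2398] rot [180.     0.    93.01] F [ 0.5 -0.3 -2.2] M [-0.14 -0.05 -0.03] gap 0.0226
shift [-0.002  0.002 -0.002] turn [0. 0. 0.]
```

View pics/ins.png

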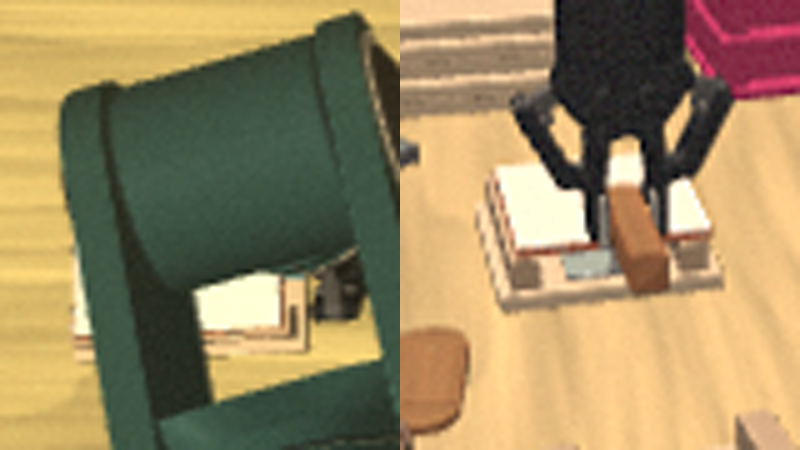

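The side crop shows the blade between the bars under the tile (blade at 565–620, 250–278), with no contact force. Lifting slowly.

arm_command:
  motion:
    - [0,0,0,-0.04,0,0,0]
    - [0,0,0,-0.08,0,0,0]
    - [0,0,0,-0.1,0,0,0]
    - [0,0,0,-0.12,0,0,0]
    - [0,0,0,-0.15,0,0,0]
    - [0,0,0,-0.2,0,0,0]
    - [0,0,0,-0.26,0,0,0]
    - [0,0,0,-0.32,0,0,0]
    - [0,0,0,-0.36,0,0,0]
    - [0,0,0,-0.38,0,0,0]
    - [0,0,0,-0.38,0,0,0]

```text
time: 13.52
tool_pos: [0.558, 0.1913, 0.2778]
tool_rot: [3.142, 0.0, 1.624]
contact_force: [-0.3, -0.8, -5.7]
finger_gap: 0.0227
finger_force: 107.9
```

```bash
python3 look.py lift 128 150 205 110; python3 go.py .5583 .1908 .240 93
```

```text
t 13.82 pos [0.558  0.1913 0.2775] rot [-1.7999e+02  1.0000e-02  9.3040e+01] F [-0.9  0.7 -5. ] M [-0.51 -0.03 -0.01] gap 0.023
shift [-0.005  0.003  0.375] turn [-0.     0.     0.001]
```

View pics/lift.png

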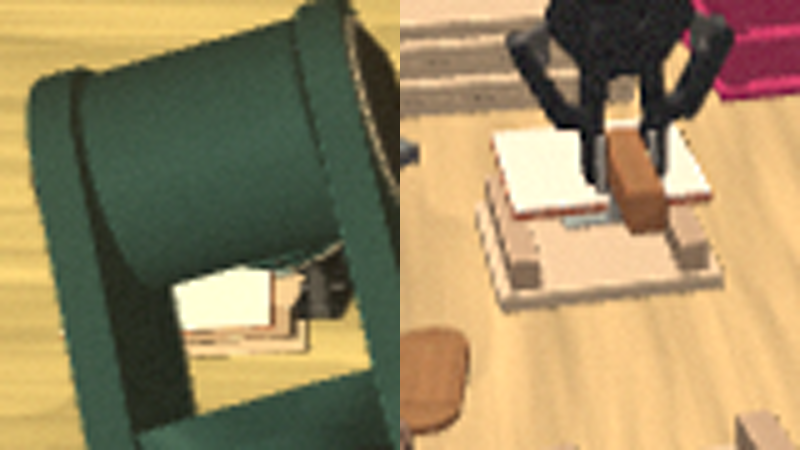

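The side crop shows the tile clear of the bars on the blade, with corners at (491,133), (514,213) and (712,196). The force changed by 2.7 N, which matches the tile's weight. Checking for tilt.

```bash
python3 - <<'E'
from h import *
from scipy.optimize import least_squares
c=dict(np.load('lift_side.npz')); ct=dict(np.load('lift_top.npz'))
f=lambda p,o:np.array([o[0]+(p[0]+.5)/5-.5,o[1]+(p[1]+.5)/5-.5])
m=.065
ob=[(c,(-m,m),f((91,133),(205,110))),(c,(-m,-m),f((114,214),(205,110))),(c,(m,-m),f((313,196),(205,110))),(ct,(-m,-m),f((272,326),(128,150)))]
def P(q,l): return np.array([q[0],q[1],q[2]])+R.from_euler('xyz',[q[4],0,q[3]]).apply([l[0],l[1],0])
def res(q,pr=1): 
    r=np.concatenate([proj(k,P(q,l))[0]-u for k,l,u in ob])
    return np.r_[r,(q[3]-.0471)/.01,(q[4])/.03] if pr else r
q0=[.5526,.3106,.069,.0471,0]
print(np.round(res(q0,0).reshape(-1,2),1).tolist())
s=least_squares(res,q0); print(np.round(s.x,4),np.round(res(s.x,0).reshape(-1,2),1).tolist())
E
```

```text
[[-0.4, -0.1], [-0.7, -0.4], [-0.5, -0.7], [0.1, 0.0]]
[0.5539 0.3112 0.0673 0.0467 0.0046] [[0.0, 0.1], [-0.3, 0.1], [-0.1, -0.2], [0.0, -0.4]]
```

arm_command:
  motion:
    - [0,-0.04,0,-0.03,0,0,0]
    - [0,-0.13,0,-0.08,0,0,0]
    - [0,-0.27,0,-0.15,0,0,0]
    - [0,-0.44,0,-0.22,0,0,0]
    - [0,-0.62,0,-0.27,0,0,0]
    - [0,-0.79,0,-0.3,0,0,0]
    - [0,-0.91,0,-0.3,0,0,0]
    - [0,-0.98,0,-0.3,0,0,0]
    - [0,-1,0,-0.3,0,0,0]

```text
time: 14.95
tool_pos: [0.5633, 0.0912, 0.3075]
tool_rot: [-3.141, -0.0, 1.624]
contact_force: [0.2, 0.0, -5.9]
finger_gap: 0.0227
finger_force: 107.9
```

arm_command:
  motion:
    - [0,-0.04,0,0,0,0,0]
    - [0,-0.13,0,0,0,0,0]
    - [0,-0.27,0,0,0,0,0]
    - [0,-0.44,0,0,0,0,0]
    - [0,-0.62,0,0,0,0,0]
    - [0,-0.79,0,0,0,0,0]
    - [0,-0.91,0,0,0,0,0]
    - [0,-0.98,0,0,0,0,0]
    - [0,-1,0,0,0,0,0]

```text
time: 16.08
tool_pos: [0.5687, -0.0087, 0.3077]
tool_rot: [3.142, -0.0, 1.624]
contact_force: [1.1, -0.3, -5.6]
finger_gap: 0.0227
finger_force: 107.9
```

arm_command:
  motion:
    - [0,-0.04,0,0,0,0,0]
    - [0,-0.13,0,0,0,0,-0.01]
    - [0,-0.27,0,0,0,0,-0.02]
    - [0,-0.44,0,0,0,0,-0.035]
    - [0,-0.62,0,0,0,0,-0.05]
    - [0,-0.79,0,0,0,0,-0.065]
    - [0,-0.91,0,0,0,0,-0.08]
    - [0,-0.98,0,0,0,0,-0.09]
    - [0,-1,0,0,0,0,-0.093]

```text
time: 17.2
tool_pos: [0.5739, -0.1086, 0.3077]
tool_rot: [3.142, -0.0, 1.721]
contact_force: [0.4, 0.6, -5.9]
finger_gap: 0.0225
finger_force: 107.9
```

```bash
python3 go.py .5803 -.1579 .277 98.63
```

```text
t 17.2 pos [ 0.5739 -0.1086  0.3077] rot [180.    -0.    98.62] F [ 0.4  0.6 -5.9] M [-0.47 -0.11  0.  ] gap 0.0225
shift [-0.497 -0.011  0.307] turn [ 0. -0. -0.]
```

arm_command:
  motion:
    - [0,-0.03,0,0.03,0,0,0]
    - [0,-0.1,0,0.1,0,0,0]
    - [0,-0.2,-0.01,0.2,0,0,0]
    - [0,-0.31,-0.01,0.3,0,0,0]
    - [0,-0.41,-0.01,0.39,0,0,0]
    - [0,-0.47,-0.01,0.45,0,0,0]
    - [0,-0.5,-0.01,0.47,0,0,0]
    - [0,-0.5,-0.01,0.47,0,0,0]

```text
time: 18.2
tool_pos: [0.5805, -0.1579, 0.2608]
tool_rot: [3.142, -0.0, 1.721]
contact_force: [-0.1, -0.0, -4.8]
finger_gap: 0.0222
finger_force: 107.9
```

```bash
python3 look.py over 235 150 224 165; python3 go.py .5803 -.1579 .250 98.63
```

```text
t 18.5 pos [ 0.5805 -0.1577  0.261 ] rot [1.7998e+02 1.0000e-02 9.8640e+01] F [-0.2  0.1 -5.9] M [-0.53 -0.06  0.02] gap 0.0226
shift [-0.002 -0.002  0.11 ] turn [0. 0. 0.]
```

View pics/over.png

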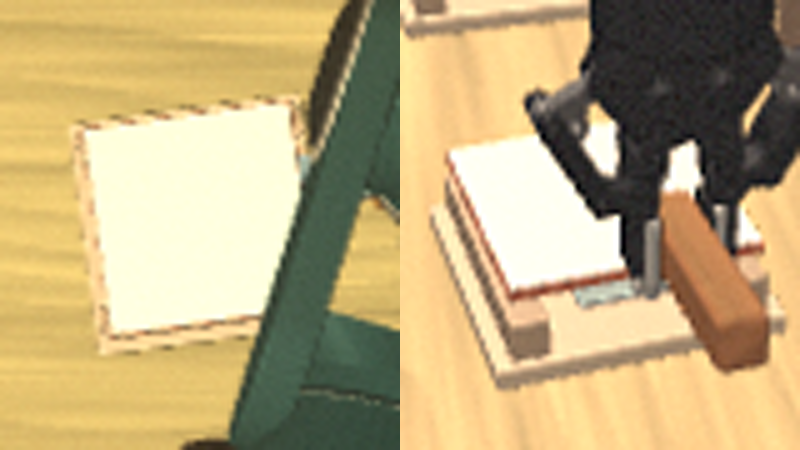

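```bash
python3 - <<'E'
from h import *
from scipy.optimize import least_squares
c=dict(np.load('over_side.npz')); ct=dict(np.load('over_top.npz'))
T=lambda *p:np.array([235+(p[0]+.5)/5-.5,150+(p[1]+.5)/5-.5]); S=lambda *p:np.array([224+(p[0]+.5)/5-.5,165+(p[1]+.5)/5-.5])
m=.065;b=.075;z=.053
tile=[(ct,(m,m,z),T(84,133)),(ct,(-m,m,z),T(112,333)),(ct,(m,-m,z),T(290,105)),(c,(-m,m,z),S(47,153)),(c,(-m,-m,z),S(113,291)),(c,(m,-m,z),S(364,243))]
slab=[(ct,(b,b,.012),T(70,127)),(ct,(-b,b,.006),T(103,353)),(ct,(b,-b,.012),T(298,95)),(c,(-b,b,.012),S(31,207)),(c,(-b,-b,0),S(102,386)),(c,(b,-b,.012),S(384,320))]
for n,obs in(('tile',tile),('slab',slab)):
  for k in(obs,obs[:3],obs[3:]):
    def res(q): return np.concatenate([proj(cc,np.r_[R.from_euler('z',q[2]).apply([l[0],l[1],0])[:2]+q[:2],l[2]])[0]-u for cc,l,u in k])
    s=least_squares(res,[.56,-.04,.14]); print(n,np.round(s.x[:2],4),round(np.degrees(s.x[2]),2),np.round(s.fun.reshape(-1,2),1).tolist())
E
```

```text
tile [ 0.5631 -0.04  ] 9.03 [[-0.1, -1.0], [0.3, 0.5], [0.2, -1.5], [-0.8, -0.4], [-1.0, 0.4], [0.1, -0.2]]
tile [ 0.5605 -0.0394] 8.19 [[-0.0, -0.6], [-0.3, 1.0], [0.3, -0.5]]
tile [ 0.5645 -0.0403] 8.92 [[-0.2, -0.4], [-0.4, 0.4], [0.7, -0.2]]
slab [ 0.5634 -0.0394] 8.52 [[-0.4, -1.0], [-0.7, 0.1], [0.3, -1.0], [-0.9, -0.2], [-1.1, 1.8], [0.6, -0.7]]
slab [ 0.5615 -0.0403] 8.76 [[-0.2, -0.3], [-0.3, 0.8], [0.4, -0.5]]
slab [ 0.5653 -0.038 ] 7.73 [[0.0, -0.8], [-0.9, 1.2], [1.0, -0.8]]
```

Over the goal, the tile fit is (0.563, -0.040, about 8.5–9°) and the slab fit is (0.563, -0.039, 8.5°), so it is centred and square. In the crop the tile corners are (84,133), (112,333), (290,105) and the slab corners (70,127), (103,353), (298,95). Lowering.

arm_command:
  motion:
    - [0,0,0,0.03,0,0,0]
    - [0,0,0,0.06,0,0,0]
    - [0,0,0,0.08,0,0,0]
    - [0,0,0,0.095,0,0,0]
    - [0,0,0,0.11,0,0,0]
    - [0,0,0,0.125,0,0,0]
    - [0,0,0,0.145,0,0,0]
    - [0,0,0,0.17,0,0,0]
    - [0,0,0,0.19,0,0,0]
    - [0,0,0,0.205,0,0,0]
    - [0,0,0,0.21,0,0,0]
    - [0,0,0,0.21,0,0,0]

```text
time: 20.0
tool_pos: [0.5804, -0.1578, 0.2397]
tool_rot: [-3.142, -0.0, 1.721]
contact_force: [0.2, -0.7, -2.3]
finger_gap: 0.0227
finger_force: 108.2
```

```bash
python3 look.py low 235 150 224 165; python3 go.py .6038 -.3132 .240 98.63
```

```text
t 20.3 pos [ 0.5804 -0.1578  0.2398] rot [180.     0.    98.63] F [ 0.7  0.1 -3.2] M [-0.16 -0.04 -0.01] gap 0.023
shift [-1.571 -0.002 -0.002] turn [ 0.  0. -0.]
```

View pics/low.png

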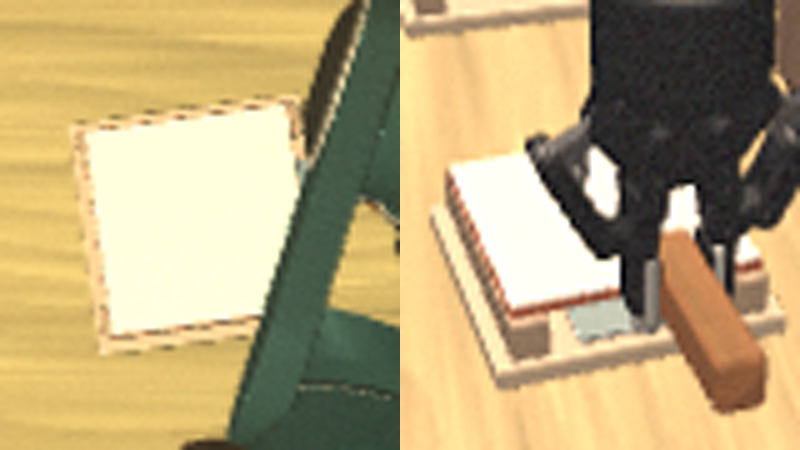

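The tile rests on both bars with its load off the blade (blade visible at 575–650, 300–340). Drawing the spatula straight out.

arm_command:
  motion:
    - [0,-0.1,0,0,0,0,0]
    - [0,-0.25,0,0,0,0,0]
    - [0,-0.45,0,0,0,0,0]
    - [0,-0.7,0,0,0,0,0]
    - [0,-0.9,0,0,0,0,0]
    - [0,-0.9,0,0,0,0,0]

```text
time: 21.05
tool_pos: [0.594, -0.2487, 0.2394]
tool_rot: [-3.141, -0.0, 1.72]
contact_force: [-0.8, -0.1, -2.9]
finger_gap: 0.0227
finger_force: 108.4
```

arm_command:
  motion:
    - [0,-0.2,0,0,0,0,0]
    - [0,-0.5,0,0,0,0,0]
    - [0,-0.8,0,0,0,0,0]
    - [0,-1,0,0,0,0,0]
    - [0,-1,0,0,0,0,0]

```text
time: 21.68
tool_pos: [0.6089, -0.3469, 0.2394]
tool_rot: [-3.141, -0.0, 1.72]
contact_force: [0.8, 0.7, -3.5]
finger_gap: 0.0228
finger_force: 108.4
```

```bash
python3 look.py out 235 150 224 190; python3 go.py .6038 -.3132 .2195 98.63
```

```text
t 21.98 pos [ 0.609  -0.345   0.2398] rot [180.    -0.    98.66] F [-0.5 -0.  -2.6] M [-0.12 -0.04 -0.01] gap 0.0225
shift [ 0.323 -0.003  0.203] turn [ 0.    -0.     0.001]
```

View pics/out.png

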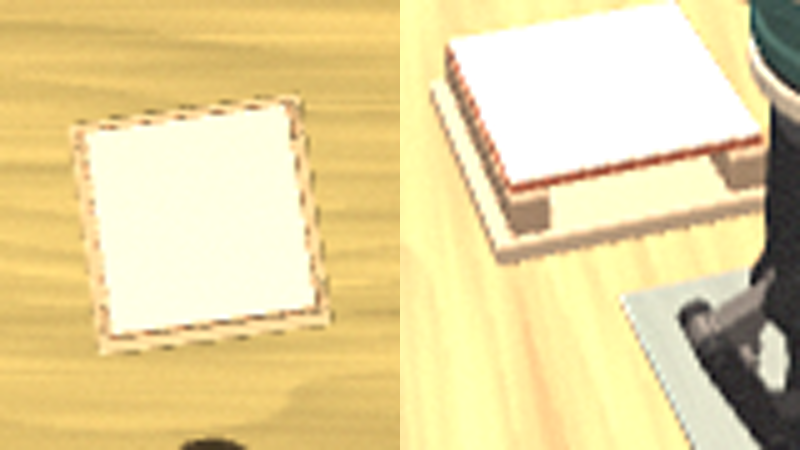

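The spatula is clear, and the tile is centred on the stand with even margins (tile corners 85,133 / 288,103 / 317,305 / 112,333). Laying the spatula down.

arm_command:
  motion:
    - [0,0,0,0.06,0,0,0]
    - [0,0,0,0.12,0,0,0]
    - [0,0,0,0.16,0,0,0]
    - [0,0,0,0.18,0,0,0]
    - [0,0,0,0.19,0,0,0]
    - [0,0,0,0.2,0,0,0]
    - [0,0,0,0.2,0,0,0]

```text
time: 22.85
tool_pos: [0.6089, -0.3457, 0.2198]
tool_rot: [3.141, 0.0, 1.721]
contact_force: [-0.7, -0.2, -2.4]
finger_gap: 0.0226
finger_force: 108.4
```

Still carrying its full weight, so lowering a little further.

arm_command:
  motion:
    - [0,0,0,0.01,0,0,0]
    - [0,0,0,0.015,0,0,0]
    - [0,0,0,0.015,0,0,0]

```text
time: 23.22
tool_pos: [0.609, -0.3459, 0.2192]
tool_rot: [3.141, 0.001, 1.721]
contact_force: [-2.3, -1.5, 5.2]
finger_gap: 0.0223
finger_force: 109.7
```

arm_command:
  motion:
    - [0.35,0,0,0,0,0,0]
    - [0.5,0,0,0,0,0,0]
    - [0.8,0,0,0,0,0,0]
    - [0.8,0,0,0,0,0,0]
    - [0.8,0,0,0,0,0,0]
    - [0.8,0,0,0,0,0,0]

```text
time: 23.98
tool_pos: [0.6089, -0.3457, 0.2182]
tool_rot: [3.142, 0.0, 1.721]
contact_force: [0.1, 0.8, 0.5]
finger_gap: 0.0686
finger_force: 0.0
```

arm_command:
  motion:
    - [0.8,0,0,-0.1,0,0,0]
    - [0.8,0,0,-0.4,0,0,0]
    - [0.8,0,0,-0.8,0,0,0]
    - [0.8,0,0,-1,0,0,0]
    - [0.8,0,0,-1,0,0,0]

```text
time: 24.6
tool_pos: [0.609, -0.3457, 0.3198]
tool_rot: [3.14, 0.002, 1.721]
contact_force: [-0.5, -0.3, -0.1]
finger_gap: 0.0685
finger_force: 0.0
```

arm_command:
  motion:
    - [0.8,-0.3,0,-0.3,0,0,0]
    - [0.8,-0.8,0,-0.8,0,0,0]
    - [0.8,-1,0,-1,0,0,0]
    - [0.8,-1,0,-1,0,0,0]
    - [0.8,-1,0,-1,0,0,0]

```text
time: 25.22
tool_pos: [0.624, -0.4443, 0.4157]
tool_rot: [-3.14, -0.002, 1.721]
contact_force: [0.2, -0.3, -0.4]
finger_gap: 0.0682
finger_force: 0.0
```

```bash
python3 - <<'E'
from h import *
M=[]
for n in('top','side'):
    c=arm.camera(n); M.append(c['color'][60:384,100:500,::-1])
cv2.imwrite('pics/end.png',np.hstack(M))
E
```

```text
(no output)
```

View pics/end.png

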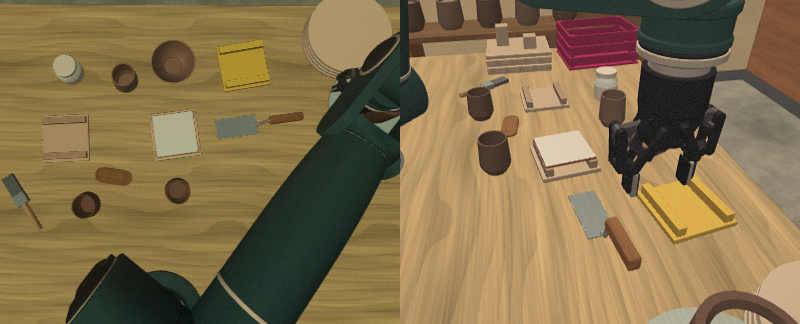

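The tile is on stand_b (175,134), stand_a is empty (65,138), and the spatula lies flat on the bench (260,124). The bystanders haven't moved and the gripper is clear. Handing in.

```bash
python3 -c "
from plant import arm
print(arm.job_done())"
```

```text
the job is handed in; nothing more can be done
None
```

The job is handed in: the tile is centred and square on the empty buff stand to within about 1 mm by the camera fit, the spatula lies flat on the bench, the bystanders look unmoved, and it took about 25 s of the 64 s allowed.

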